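# Cock the spring hammer and load a tappet

## Task

Draw the spring hammer's arm back by its round handle until the hair-trigger catch has dropped over its pin, without forcing it hard into the rubber buffer behind, and ease it forward so that it hangs on the catch and never snaps. Then stand the loose solid steel tappet fully home in the round nest that the hammer uncovered and leave the hammer cocked, without disturbing the steel ring, the flanged spring retainer or the glass jar.

Things in the scene. Friction and masses are not known exactly. Their poses are not given: they have to be found in the camera images.
- stand: Spring hammer on a grey base plate 110 x 270 x 12 mm fixed to the bench. Origin on the bench under the axle; x along the axle, z up. At rest the arm lies level along -y; it is drawn up and over towards +y. Cheeks 66 mm high carry the axle. The catch sits on a bracket at the arm's +x side (x = 15 to 40 mm), up to 145 mm from the axle; touching it or its flat trigger tail can fire the hammer.
- axle (a point): Centre of the hammer's axle, in the swing plane, 50 mm over the bench. Axes as the stand.
- handle (a point): Middle of the hammer's round steel handle: 12 mm diameter, along the stand's x from 14 to 73 mm on the -x side of the swing plane (this point at 45 mm). It is 125 mm from the axle's line and goes round it with the arm; it may turn between the fingers. At rest 50 mm over the bench, 32 mm free below it. The spring pulls it back with about 6 to 8 N all the way.
- hammer (a joint): Arm angle, rad: 0 at rest (level, to the stand's -y), 1.57 upright, more when drawn back. A pin on the arm's +x side, in line with the handle, lifts the sprung catch tooth (adding 1 to 3 N over some 20 mm) until the tooth drops in front of it. That place is set differently every time, not measured: between 1.80 and 2.04. Let go before it, the hammer fires.
- buffer (a joint): How far the buffer behind the arm is pressed in, m: 0 untouched. The arm meets it some 1 to 3 mm of handle travel after the tooth has dropped, so feeling it means that the pin is past the tooth; eased forward again, the pin hangs on the tooth and the pull at the handle vanishes. About 4 N per mm, on top of the spring. Never press it in more than 3 mm.
- nest (a point): Centre of the floor of the round nest in the stand, 16 mm over the bench, 95 mm from the axle towards the stand's -y. Inner diameter 34 mm, outer 46 mm, its rim 6 mm above its floor. At rest the hammer's head covers it.
- tappet_center (a point): Middle of the tappet: a solid steel cylinder 30 mm in diameter, 34 mm high, flat on both ends, upright on the bench; this point 17 mm above its foot. z is its axis. About 0.09 kg. In the nest 28 mm of it stands out.
- bush_center (a point): Bystander: a steel ring 42 mm in diameter, 22 mm high, with a 26 mm hole; its middle.
- retainer_center (a point): Bystander: a steel spring retainer, a 48 mm flange with a narrower boss, 20 mm high; its middle.
- jar_center (a point): Bystander: a glass jar 72 mm in diameter, 55 mm high; its middle.
Things that resemble listed ones, but are neither listed nor needed, are in the scene too. What is shaped like the part that bears tappet_center but green is not meant.

How it is judged:
By the outcome, as a careful person would: the job done as asked, in the order asked, and still so for the second after the job is handed in, with the robot touching nothing.
It also fails if it takes over 72 s, if anything falls off the work surface, if the arm or the gripper's body presses on something with over 40 N, if the wrist force passes 120 N, or if a joint passes its speed limit or range.

## Robot

A 7-joint arm with a two-finger parallel gripper is mounted at the origin on the work surface. World frame = base frame: x ahead of the robot, y to its left, z up, the work surface at z = 0. Lengths are in m, angles in rad, forces in N, time in s.
With the tool pointing down it reaches from about 0.425 to 0.925 m from the base axis. Payload 6.8 kg.
Tool frame: the origin (TCP) lies at the very end of the fingers, on their centre line; the grasp point (between the pads) lies 19 mm behind it; z points along the fingers, y is the line along which they close (so a half turn about z gives the same grasp; the last joint's range is limited). The gripper opens to 85 mm and grips with 20 to 120 N. Pads are 22 mm wide; open, the fingers measure 114 mm over their backs; the gripper's body (76 mm by 85 mm) begins 54 mm behind the grasp point. The pads swing forward as they close: fully open they stand 13 mm farther back than shut.
Start: joints at [1.017, 0.477, 0.022, 1.555, -0.011, 1.109, -0.083], TCP at [0.291, -0.609, 0.231] pointing down, gripper open.
Joint ranges: [-2.96, 2.96], [-0.34, 2.1], [-1.41, 1.46], [0.24, 2.44], [-1.37, 4.51], [0.17, 1.92], [-2.96, 2.96]. Speed limits (rad/s): [2.39, 2.39, 3.14, 3.14, 3.14, 3.14, 3.14].

## Interface

Orientations are given as a rotation vector (axis times angle).
In Python, from bench import monitor, optics, r gives the robot as it stands.
- The arm moves only by the shell command python3 -m crank 'ROWS' [OPENING] [FORCE]. ROWS is JSON, a list of rows, each a list of 2 entries, a list of its own where there are three numbers: the shift along the tool's x, y, z in cm, then the turn, a rotation vector about the tool's x, y, z in rad. A call has 1 to 5 rows; each row shifts and turns the commanded pose from where the row before left it, along the tool's axes as they then stand; what a row does not reach is not made up. A row lasts 1/10 s, in which the tool goes at most 50 mm and 8.59 degrees, less where a joint would pass 70% of its speed; a pose out of reach is approached as far as the arm can. A call is refused whole if a number of a shift passes 5 or a number of a turn 0.15, either way. A call with a gripper value outside its range is refused whole. OPENING is the finger opening in cm, from 0 to 8.54, set as the call begins (- or left out, the last holds). The fingers move at their own pace and stop on an object; FORCE is the grip in N (left out, the last holds). Time passes only in rows, so rows that do not move let the fingers close. It gives the time, the measured TCP pose, the force, the opening and the grip force at its end, in the units of the state.
- monitor.get_obs(): the state, without advancing time (a new reading comes with each control period).
- optics.grab_frame(name): name is "side" or "top"; returns (picture, depth): 400x640x3 uint8, red, green, blue; 400x640 float32, m along the optical axis (not along the pixel's ray), 0 where there is no reading.
- optics.camera_model(name): a dict with "vertical_fov" (degrees; the focal length in pixels is half the picture's height over the tangent of half this angle, whatever the lens; pixels are square), "cx", "cy" (the principal point, pixels), "R" (3x3) and "t" (3): a world point X has camera coordinates R X + t. Camera axes: x right, y down, z forward; pixel columns grow to the right and rows downward; lengths in m; the calibration is good to about 2 mm. A picture is of the moment at which its call begins. camera_model takes no time and is no camera call.
- r.hand_in(): hands the job in; it is judged then, once.
The state is a dict: "clock": time; "joints": joint angles; "qvel": joint speeds; "tau": joint torques, N m; "tcp_pos": TCP position; "orientation": TCP orientation; "contact_force": force on the tool from outside, world axes, zero at the start; "moment": the same for the moment, N m; "grip_width": finger opening in m; "gripper_force": force on a finger pad.
Only numpy, scipy, OpenCV 4.12 (cv2) and the standard library are available. Lean on these libraries where they do the work, as an engineer would, in place of code of your own. Each camera call takes 0.05 s, during which the arm holds its last target. There are 200 camera calls.

## Working session

There is one attempt and no reset: what is moved stays moved. The work goes in short steps, Python scripts to look and compute and a shell command to move; the robot and the scene stay as the last step left them, time stands still between calls to the robot, and variables do not carry over. Pictures are saved under pics/ and viewed, at most 10 in all, crops included, and the job is handed in when it is done.

```bash
ls; mkdir -p pics; cat > h.py <<'E'
import numpy as np,cv2
from bench import monitor,optics,r
def cam(n):
    m=optics.camera_model(n);f=200/np.tan(np.radians(m["vertical_fov"])/2)
    return f,m["cx"],m["cy"],np.array(m["R"]),np.array(m["t"])
def pts(n,d):
    f,cx,cy,R,t=cam(n);v,u=np.mgrid[:400,:640]
    P=np.stack([(u-cx)/f*d,(v-cy)/f*d,d],-1)
    return (P-t)@R
def ray(n,u,v,z):
    f,cx,cy,R,t=cam(n);o=-R.T@t;d=R.T@np.array([(u-cx)/f,(v-cy)/f,1])
    return o+d*(z-o[2])/d[2]
E
python3 - <<'E'
from h import *
for n in("side","top"):
    p,d=optics.grab_frame(n);cv2.imwrite(f"pics/{n}0.png",p[:,:,::-1]);np.savez(f"{n}0.npz",p=p,d=d)
    print(optics.camera_model(n))
print(monitor.get_obs())
E
```

```text
pics
{'vertical_fov': 49.65550556096022, 'cx': 329.05095620687774, 'cy': 200.04203216708626, 'R': array([[-0.8864913 , -0.4622438 , -0.02153689],
       [-0.25781913,  0.5320232 , -0.80652378],
       [ 0.38426874, -0.7094237 , -0.59080923]]), 't': array([0.48581678, 0.22703773, 0.83712951])}
{'vertical_fov': 53.150933970648744, 'cx': 315.5850750584537, 'cy': 197.36254477693345, 'R': array([[-0.01690882, -0.99984108, -0.00564809],
       [-0.98872131,  0.01756096, -0.14873395],
       [ 0.1488095 ,  0.00306947, -0.98886112]]), 't': array([0.02734813, 0.5571624 , 0.93042495])}
{'clock': 0.1, 'joints': array([ 1.01694031,  0.4777192 ,  0.02234116,  1.55635411, -0.011475  ,
        1.10930448, -0.08308998]), 'qvel': array([-6.82838223e-04, -2.86864453e-03, -1.15491884e-03, -3.93399466e-03,
        9.34795527e-05,  1.12927019e-03,  9.87789337e-04]), 'tau': array([ 4.70931031e-03, -5.97757566e+01,  1.61397066e+00, -2.81954563e+01,
        1.29025552e-02,  4.97116489e-03,  3.83423895e-06]), 'tcp_pos': array([ 0.29077201, -0.60856546,  0.2304211 ]), 'orientation': array([-3.06233212e+00, -6.94125494e-01,  7.90688596e-04]), 'contact_force': array([-0.11259487,  0.30815152,  0.06009297]), 'moment': array([ 0.00435511, -0.01142764, -0.04261631]), 'gripper_force': 0.0, 'grip_width': 0.08521623930073795}
```

View pics/top0.png

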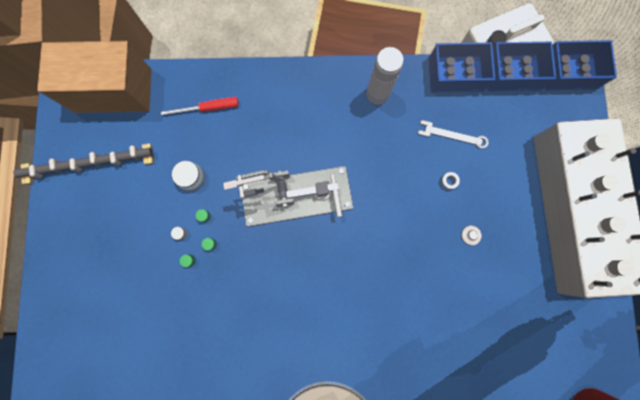

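View pics/side0.png

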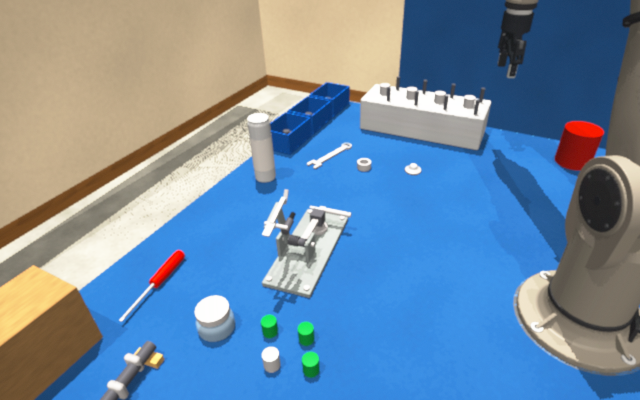

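```bash
python3 - <<'E'
from h import *
z=np.load("top0.npz");p,d=z["p"],z["d"]
c=p[150:240,210:370,::-1];cv2.imwrite("pics/c0.png",cv2.resize(c,(800,450),interpolation=cv2.INTER_CUBIC))
P=pts("top",d)
hsv=cv2.cvtColor(p,cv2.COLOR_RGB2HSV)
m=((hsv[...,1]<70)&(hsv[...,2]>60)).astype(np.uint8); m[:150]=0;m[270:]=0;m[:,:150]=0;m[:,500:]=0
n,l,s,ce=cv2.connectedComponentsWithStats(m)
for i in range(1,n):
    if s[i,4]>30: 
        q=P[l==i];print(s[i],ce[i].round(1),np.median(q,0).round(4),q[:,2].max().round(3))
# plate: points with z 8..16mm in stand region
reg=np.zeros_like(m,bool);reg[155:235,215:365]=1
pl=reg&(P[...,2]>.006)&(P[...,2]<.018)&(hsv[...,1]<90)
rc=cv2.minAreaRect((P[pl][:,:2]*1000).astype(np.float32));print("plate mm",rc,pl.sum())
hd=reg&(P[...,2]>.04)
for v,u in [(185,333),(190,334),(198,337),(205,338),(212,340),(188,324),(190,300),(190,282)]:print(u,v,P[v,u].round(4))
E
```

```text
[172 161  32  30 751] [187.5 175.3] [0.6161 0.3282 0.0539] 1.003
[ 223  166  130   61 5333] [291.9 194.3] [0.5649 0.0792 0.0129] 1.003
[441 172  19  18 223] [450.  180.5] [ 0.5983 -0.3199  0.0197] 1.003
[461 225  21  21 328] [471.  234.9] [ 0.4612 -0.364   0.0087] 1.003
[171 227  16  13 172] [178.2 233.1] [0.4773 0.3532 0.0324] 0.038
plate mm ((567.6443481445312, 66.68769836425781), (110.70027160644531, 269.3932800292969), 8.427724838256836) 3501
333 185 [ 0.5851 -0.0249  0.0538]
334 190 [ 0.5729 -0.027   0.0538]
337 198 [ 0.553  -0.0336  0.0557]
338 205 [ 0.5362 -0.0356  0.0548]
340 212 [ 0.5194 -0.0401  0.0533]
324 188 [ 0.5762 -0.0028  0.0655]
300 190 [0.574  0.0548 0.0555]
282 190 [0.5735 0.0974 0.0634]
```

View pics/c0.png

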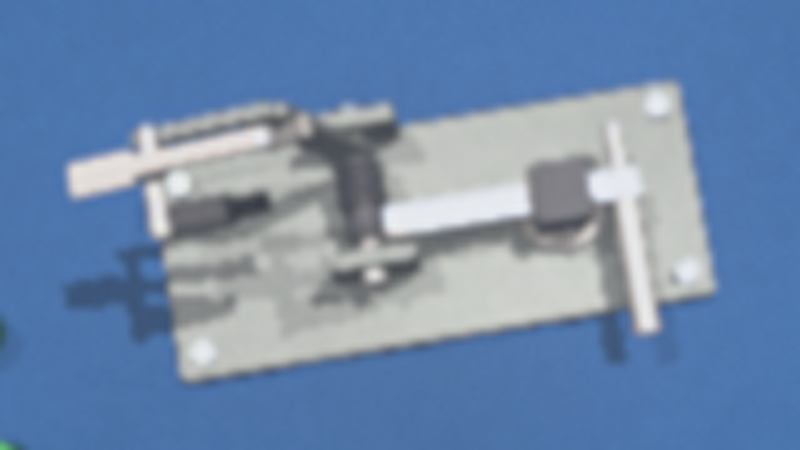

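```bash
python3 -m crank '[[[0,0,0],[0,0,0.1]],[[0,0,0],[0,0,0.1]],[[0,0,0],[0,0,0.1]],[[2,-3.3,0],[0,0,0]],[[2,-3.3,0],[0,0,0]]]' 6 40
for i in 1 2; do python3 -m crank '[[[2,-3.3,0],[0,0,0]],[[2,-3.3,0],[0,0,0]],[[2,-3.3,0],[0,0,0]],[[2,-3.3,0],[0,0,0]],[[2,-3.3,0],[0,0,0]]]'; done
python3 -m crank '[[[2,-3.3,0],[0,0,0]],[[2,-3.3,0],[0,0,0]],[[0,0,0],[0,0,0]],[[0,0,0],[0,0,0]]]'
cat >> h.py <<'E'
A=np.array([.5634,.0948,0]);a=np.radians(8.43)
S=np.array([[np.cos(a),np.sin(a),0],[-np.sin(a),np.cos(a),0],[0,0,1]])
def st(): # tcp in stand coordinates (mm), tool axes in stand coords, force in stand
    o=monitor.get_obs();R=cv2.Rodrigues(np.array(o["orientation"]))[0]
    print(round(o["clock"],2),"tcp_s mm",(S@(o["tcp_pos"]-A)*1e3).round(1),"F_s",(S@o["contact_force"]).round(1),"M",np.round(o["moment"],2),"grip",round(o["grip_width"]*1e3,1),round(float(o["gripper_force"]),1));return S@R
E
python3 -c "
from h import *
print(st().round(3))"
```

```text
clock: 0.6
tcp_pos: [0.3203, -0.5375, 0.2305]
orientation: [-3.133, -0.225, 0.001]
contact_force: [1.0, 0.4, 0.7]
grip_width: 0.0603
gripper_force: 0.0
clock: 1.1
tcp_pos: [0.3962, -0.3585, 0.231]
orientation: [-3.133, -0.229, 0.001]
contact_force: [1.1, 1.0, 0.4]
grip_width: 0.0601
gripper_force: 0.0
clock: 1.6
tcp_pos: [0.4711, -0.1808, 0.2311]
orientation: [-3.133, -0.229, 0.001]
contact_force: [1.9, -0.0, 0.2]
grip_width: 0.0599
gripper_force: 0.0
clock: 2.0
tcp_pos: [0.5009, -0.1106, 0.231]
orientation: [-3.133, -0.232, 0.001]
contact_force: [0.3, -0.6, -0.4]
grip_width: 0.0601
gripper_force: 0.0
2.0 tcp_s mm [ -92. -194.  231.] F_s [ 0.2 -0.6 -0.4] M [-0.02 -0.02  0.04] grip 60.1 0.0
[[ 1.     0.001 -0.001]
 [ 0.001 -1.     0.   ]
 [-0.001 -0.    -1.   ]]
```

```bash
python3 -m crank '[[[2.1,-3.45,0],[0,0,0]],[[2.1,-3.45,0],[0,0,0]],[[0,0,4],[0,0,0]],[[0,0,4],[0,0,0]],[[0,0,4],[0,0,0]]]' 
python3 -m crank '[[[0,0,3],[0,0,0]],[[0,0,2],[0,0,0]],[[0,0,2],[0,0,0]],[[0,0,0.9],[0,0,0]],[[0,0,0],[0,0,0]]]'
python3 - <<'E'
from h import *
st()
p,d=optics.grab_frame("side");cv2.imwrite("pics/s1.png",cv2.resize(p[170:310,220:400,::-1],(720,560),interpolation=cv2.INTER_CUBIC))
E
```

```text
clock: 2.5
tcp_pos: [0.5323, -0.0387, 0.1101]
orientation: [3.132, 0.225, 0.001]
contact_force: [0.1, -0.8, -0.6]
grip_width: 0.0602
gripper_force: 0.0
clock: 3.0
tcp_pos: [0.5314, -0.0383, 0.0312]
orientation: [3.133, 0.226, -0.004]
contact_force: [-0.5, -0.9, 0.2]
grip_width: 0.06
gripper_force: 0.0
3.0 tcp_s mm [ -51.2 -126.9   31.2] F_s [-0.6 -0.8  0.2] M [-0.    0.01 -0.02] grip 60.0 0.0
```

View pics/s1.png

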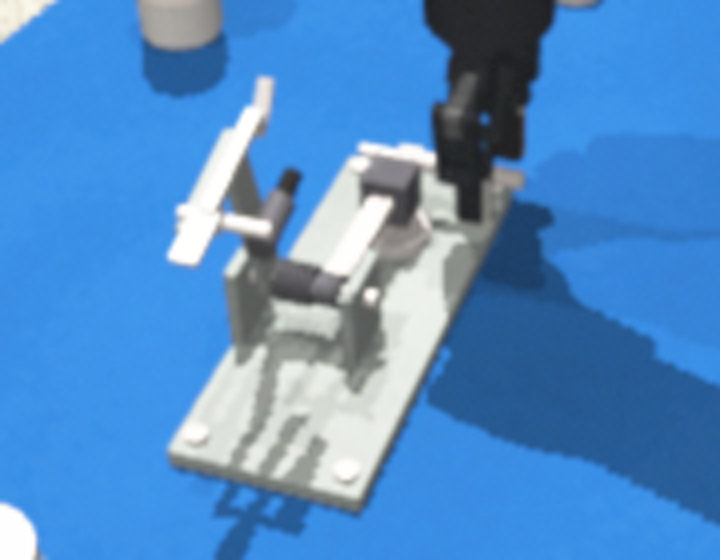

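The fingers (crop about (465,170)) straddle the handle, clear of the head. Closing.

```bash
python3 -m crank '[[[0,0,0],[0,0,0]],[[0,0,0],[0,0,0]],[[0,0,0],[0,0,0]],[[0,0,0],[0,0,0]],[[0,0,0],[0,0,0]]]' 0.6 40; python3 -m crank '[[[0,0,0],[0,0,0]],[[0,0,0],[0,0,0]],[[0,0,0],[0,0,0]]]'>/dev/null; python3 -c "
from h import *
st()"
```

```text
clock: 3.55
tcp_pos: [0.5328, -0.0351, 0.0332]
orientation: [-3.132, -0.231, -0.002]
contact_force: [-2.0, 4.2, 5.1]
grip_width: 0.0103
gripper_force: 39.0
3.85 tcp_s mm [ -49.3 -124.    33.2] F_s [-1.5  4.2  4.7] M [0.94 0.41 0.04] grip 10.7 39.0
```

```bash
python3 -m crank '[[[0,-0.2,-1.25],[0,0,0]],[[0,-0.3,-1.24],[0,0,0]],[[0,-0.37,-1.21],[0,0,0]],[[0,-0.43,-1.17],[0,0,0]],[[0,0,0],[0,0,0]]]'; python3 -c "
from h import *
st()"
```

```text
clock: 4.35
tcp_pos: [0.5314, -0.0257, 0.0831]
orientation: [3.131, 0.227, 0.004]
contact_force: [4.0, -5.5, -4.3]
grip_width: 0.0105
gripper_force: 39.0
4.35 tcp_s mm [ -49.4 -114.5   83.1] F_s [ 3.1 -6.  -4.3] M [-1.   -0.7   0.04] grip 10.5 39.0
```

```bash
python3 -m crank '[[[0,-0.54,-1.13],[0,0,0]],[[0,-0.66,-1.07],[0,0,0]],[[0,-0.75,-1.0],[0,0,0]],[[0,-0.85,-0.92],[0,0,0]],[[0,-0.94,-0.82],[0,0,0]]]';python3 -m crank '[[[0,-1.02,-0.73],[0,0,0]],[[0,-1.08,-0.62],[0,0,0]],[[0,0,0],[0,0,0]]]' >/dev/null; python3 -c "
from h import *
st()"
```

```text
clock: 4.85
tcp_pos: [0.5263, 0.0077, 0.1323]
orientation: [3.128, 0.222, 0.003]
contact_force: [4.5, -13.6, 1.1]
grip_width: 0.0102
gripper_force: 38.9
5.15 tcp_s mm [-49.4 -60.7 147.3] F_s [ -2. -18.  14.] M [-4.17  0.05  0.03] grip 10.0 39.5
```

```bash
python3 -m crank '[[[0,0,0],[0,0,0]],[[0,0,0],[0,0,0]]]' - 24 >/dev/null; python3 -c "
from h import *
print(st().round(3))"
```

```text
5.35 tcp_s mm [-49.5 -61.9 146.7] F_s [ -2.5 -18.5  12.7] M [-4.09 -0.07  0.08] grip 10.2 39.5
[[ 1.    -0.007  0.002]
 [-0.007 -1.    -0.008]
 [ 0.002  0.008 -1.   ]]
```

```bash
python3 -m crank '[[[0,0.1,-0.3],[0,0,0]],[[0,0.1,-0.2],[0,0,0]],[[0,0,0],[0,0,0]]]' 0.5 24 ; python3 -c "
from h import *
st()"
```

```text
clock: 5.65
tcp_pos: [0.5229, 0.0299, 0.1493]
orientation: [3.132, 0.227, 0.002]
contact_force: [5.6, -3.1, -9.5]
grip_width: 0.0103
gripper_force: 36.9
5.65 tcp_s mm [-49.6 -58.3 149.3] F_s [ 5.1 -3.9 -9.5] M [-1.05 -1.33 -0.01] grip 10.3 36.9
```

```bash
for i in 1 2 3; do python3 -m crank '[[[0,0,0],[0,0,0]],[[0,0,0],[0,0,0]]]' >/dev/null; python3 -c "
from h import *
st()";done
```

```text
5.85 tcp_s mm [-49.6 -58.4 149.2] F_s [ 5.8 -4.7 -9.3] M [-1.06 -1.29  0.06] grip 10.3 36.9
6.05 tcp_s mm [-49.6 -58.4 149.2] F_s [ 6.6 -5.1 -9.1] M [-1.08 -1.25  0.08] grip 10.5 36.9
6.25 tcp_s mm [-49.6 -58.4 149.2] F_s [ 5.2 -5.5 -9.6] M [-1.08 -1.25  0.06] grip 10.1 36.9
```

```bash
python3 -m crank '[[[0,0,0],[0,0,0]],[[0,0,0],[0,0,0]]]' 1.4 24 >/dev/null; python3 -c "
from h import *
st()"; python3 -m crank '[[[0,0,0.2],[0,0,0]],[[0,0,0.2],[0,0,0]],[[0,0,0.2],[0,0,0]],[[0,0,0],[0,0,0]]]' >/dev/null; python3 -c "
from h import *
st()"
```

```text
6.45 tcp_s mm [-50.3 -58.8 149.4] F_s [ 1.7 -6.  -3.6] M [-1.25 -0.51  0.01] grip 14.0 3.0
6.85 tcp_s mm [-49.8 -63.3 145.1] F_s [ -4.1 -16.   11.5] M [-3.51 -0.03 -0.01] grip 14.3 8.1
```

```bash
python3 -m crank '[[[0,-1.15,-0.5],[0,0,0]],[[0,-1.15,-0.4],[0,0,0]],[[0,-1.15,-0.35],[0,0,0]],[[0,-1.15,-0.2],[0,0,0]],[[0,-1.15,-0.1],[0,0,0]]]'>/dev/null;  python3 -m crank '[[[0,0,0],[0,0,0]],[[0,0,0],[0,0,0]]]' >/dev/null; python3 -c "
from h import *
st()"
```

```text
7.55 tcp_s mm [-49.1  -1.5 160.4] F_s [ 0.4 -7.6  5.9] M [-1.67 -0.25 -0.02] grip 14.2 3.9
```

```bash
python3 -m crank '[[[0,-0.8,0],[0,0,0]],[[0,-0.8,0.1],[0,0,0]],[[0,-0.8,0.1],[0,0,0]],[[0,0,0],[0,0,0]]]'>/dev/null; python3 -c "
from h import *
st()"; for i in 1 2 ; do python3 -m crank '[[[0,-0.2,0.06],[0,0,0]],[[0,0,0],[0,0,0]]]' >/dev/null; python3 -c "
from h import *
st()"; done
```

```text
7.95 tcp_s mm [-49.3  23.2 158. ] F_s [ 0.6 -7.1  5.4] M [-1.39 -0.28  0.02] grip 14.3 3.4
8.15 tcp_s mm [-49.3  24.4 157.4] F_s [ 0.4 -6.8  5.5] M [-1.49 -0.29  0.05] grip 13.9 3.4
8.35 tcp_s mm [-49.4  26.4 156.8] F_s [ 0.6 -6.7  5.2] M [-1.33 -0.29  0.07] grip 13.9 3.4
```

```bash
for i in 1 2 3; do python3 -m crank '[[[0,-0.15,0.05],[0,0,0]],[[0,0,0],[0,0,0]]]' >/dev/null; python3 -c "
from h import *
st()"; done
```

```text
8.55 tcp_s mm [-49.3  27.9 156.3] F_s [ 0.8 -6.1  4.5] M [-1.41 -0.26  0.  ] grip 14.1 3.4
8.75 tcp_s mm [-49.3  29.4 155.8] F_s [ 0.7 -6.1  5.6] M [-1.46 -0.3   0.01] grip 13.9 3.4
8.95 tcp_s mm [-49.4  30.9 155.2] F_s [ 0.8 -6.1  4.8] M [-1.45 -0.24  0.02] grip 13.8 3.4
```

```bash
for i in 1 2 ; do python3 -m crank '[[[0,-0.15,0.06],[0,0,0]],[[0,0,0],[0,0,0]]]' >/dev/null; python3 -c "
from h import *
st()"; done
```

```text
9.15 tcp_s mm [-49.4  32.5 154.6] F_s [ 0.4 -6.7  3. ] M [-1.34 -0.33  0.05] grip 13.7 3.3
9.35 tcp_s mm [-49.4  34.2 154. ] F_s [ 0.9 -5.7  3.8] M [-1.25 -0.35  0.04] grip 13.8 3.1
```

```bash
for i in 1 2 3; do python3 -m crank '[[[0,-0.15,0.06],[0,0,0]],[[0,0,0],[0,0,0]]]' >/dev/null; python3 -c "
from h import *
st()"; done
```

```text
9.55 tcp_s mm [-49.4  35.6 153.4] F_s [ 0.7 -7.   5.2] M [-1.4  -0.26  0.04] grip 13.9 3.3
9.75 tcp_s mm [-49.4  36.5 152.8] F_s [ 1.  -8.6  4.8] M [-1.65 -0.23  0.01] grip 14.0 4.0
9.95 tcp_s mm [-49.4  37.2 152.4] F_s [-0.5 -9.7  6.9] M [-2.06 -0.23  0.05] grip 14.3 5.0
```

```bash
for i in 1 2; do python3 -m crank '[[[0,-0.15,0.04],[0,0,0]],[[0,0,0],[0,0,0]]]' >/dev/null; python3 -c "
from h import *
st()"; done
```

```text
10.15 tcp_s mm [-49.3  37.9 152.1] F_s [ -0.7 -12.4   8.8] M [-2.5  -0.18 -0.02] grip 13.9 5.9
10.35 tcp_s mm [-49.3  38.6 151.8] F_s [ -1.3 -13.1  10.7] M [-2.84 -0.1   0.04] grip 14.1 6.9
```

Clear buffer contact (rise ≈ +9 N). Easing forward.

```bash
for i in 1 2 3 4 5; do python3 -m crank '[[[0,0.15,-0.03],[0,0,0]],[[0,0,0],[0,0,0]]]' >/dev/null; python3 -c "
from h import *
st()"; done
```

```text
10.55 tcp_s mm [-49.3  37.7 152. ] F_s [ -0.5 -11.4   8.2] M [-2.41 -0.24 -0.  ] grip 14.2 5.8
10.75 tcp_s mm [-49.3  37.  152.2] F_s [-0.3 -9.3  5.5] M [-2.01 -0.24  0.  ] grip 14.2 4.8
10.95 tcp_s mm [-49.4  36.3 152.4] F_s [ 0.2 -7.   4.7] M [-1.53 -0.28  0.05] grip 14.1 3.8
11.15 tcp_s mm [-49.3  35.1 152.6] F_s [ 0.5 -6.6  4. ] M [-1.37 -0.22  0.02] grip 14.0 3.4
11.35 tcp_s mm [-49.3  34.6 152.7] F_s [ 0.5 -6.3  3.7] M [-1.35 -0.26  0.04] grip 13.8 3.3
```

```bash
for i in 1 2 3 ; do python3 -m crank '[[[0,0.1,-0.02],[0,0,0]],[[0,0,0],[0,0,0]]]' >/dev/null; python3 -c "
from h import *
st()"; done
```

```text
11.55 tcp_s mm [-49.4  34.5 152.5] F_s [ 1.4 -5.7  3.6] M [-1.21 -0.26  0.  ] grip 14.0 2.9
11.75 tcp_s mm [-49.6  34.4 152.1] F_s [ 0.  -4.3  2.1] M [-0.92 -0.32  0.01] grip 14.0 2.1
11.95 tcp_s mm [-49.9  34.2 151.9] F_s [-0.2 -1.4  1.7] M [-0.33 -0.05  0.01] grip 14.1 0.8
```

```bash
python3 -m crank '[[[0,0.1,0],[0,0,0]],[[0,0,0],[0,0,0]]]' >/dev/null; python3 -c "
from h import *
st()"; python3 -m crank '[[[0,0,0],[0,0,0]],[[0,0,0],[0,0,0]],[[0,0,0],[0,0,0]]]' 3.4 >/dev/null; python3 -c "
from h import *
st()"; python3 -m crank '[[[0,0,-1],[0,0,0]],[[0,0,-2],[0,0,0]],[[0,0,-3],[0,0,0]],[[0,0,-3],[0,0,0]],[[0,0,0],[0,0,0]]]' ; python3 - <<'E'
from h import *
st()
p,d=optics.grab_frame("side");cv2.imwrite("pics/s2.png",cv2.resize(p[150:310,220:400,::-1],(675,600),interpolation=cv2.INTER_CUBIC))
E
```

```text
12.15 tcp_s mm [-50.   33.2 151.7] F_s [-0.5  1.  -0.3] M [ 0.05  0.03 -0.02] grip 14.2 0.0
12.45 tcp_s mm [-49.7  32.8 151.9] F_s [-0.1  0.4 -0.2] M [0.02 0.01 0.02] grip 33.7 0.0
clock: 12.95
tcp_pos: [0.512, 0.1209, 0.247]
orientation: [-3.131, -0.229, -0.013]
contact_force: [0.7, 1.0, 0.0]
grip_width: 0.034
gripper_force: 0.0
12.95 tcp_s mm [-47.   33.3 247. ] F_s [0.9 0.9 0. ] M [0.03 0.03 0.01] grip 34.0 0.0
```

View pics/s2.png

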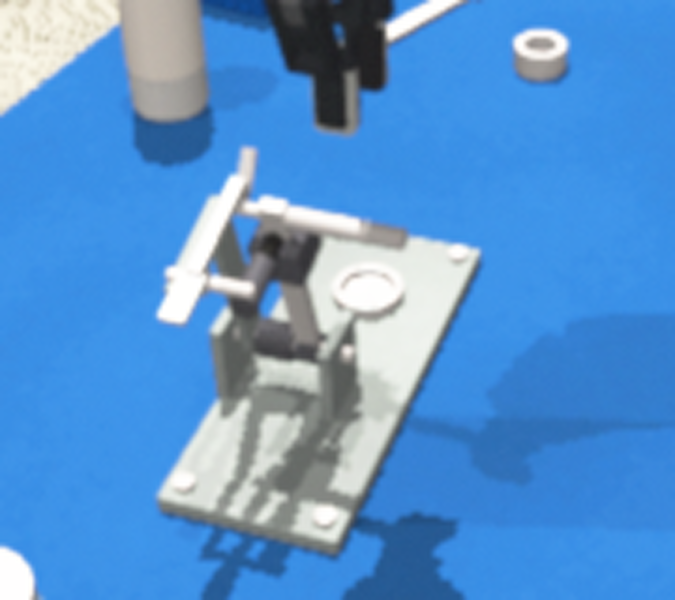

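The hammer is cocked on the catch; the nest shows free at crop (368,290), i.e. side pixel ≈(318,227). Now I measure nest and tappet.

```bash
python3 - <<'E'
from h import *
for n in("top","side"):
    p,d=optics.grab_frame(n);np.savez(f"{n}1.npz",p=p,d=d);P=pts(n,d)
    hsv=cv2.cvtColor(p,cv2.COLOR_RGB2HSV)
    X=(P-A)@S.T
    # nest rim: bright, near z .022 in nest area
    m=(np.hypot(X[...,0],X[...,1]+.095)<.032)&(hsv[...,1]<70)&(np.abs(P[...,2]-.022)<.012)
    rim=m&(hsv[...,2]>np.percentile(hsv[...,2][m],50))
    v,u=np.nonzero(rim);print(n,m.sum(),"nest median",u.mean(),v.mean())
    (a_,b_),ax,an=cv2.fitEllipse(np.stack([u,v],1).astype(np.float32));print(" ell",a_,b_,ax)
    w=ray(n,u.mean(),v.mean(),.022);print(" nest world",w.round(4),"stand",(S@(w-A)).round(4))
    q=(P[...,2]>.016)&(P[...,2]<.022+.004)&(np.hypot(X[...,0],X[...,1]+.095)<.032)
    print(" depth-based",(.5*(P[q].min(0)+P[q].max(0))).round(4),P[q].mean(0).round(4),q.sum())
    t=(np.hypot(P[...,0]-.4773,P[...,1]-.3532)<.025)&(P[...,2]>.030)&(P[...,2]<.04)&(hsv[...,1]<70)
    v,u=np.nonzero(t);w=ray(n,u.mean(),v.mean(),.034);print(" tappet",u.mean(),v.mean(),w.round(4),t.sum(),P[t].mean(0).round(4))
    g=((hsv[...,0]>50)&(hsv[...,0]<75)&(hsv[...,1]>120)&(P[...,2]>.030)).astype(np.uint8)
    k,l,s,c=cv2.connectedComponentsWithStats(g)
    for i in range(1,k):
        if s[i,4]>20:print(" green",ray(n,*c[i],.034).round(4))
    c=p[205:250,300:350] if n=="x" else None
E
```

```text
top 456 nest median 321.43111111111114 190.28
 ell 321.56170654296875 189.96273803710938 (14.335165977478027, 14.623567581176758)
 nest world [0.5781 0.0029 0.022 ] stand [ 0.0011 -0.0931  0.022 ]
 depth-based [0.5767 0.004  0.0209] [0.5771 0.0028 0.0199] 186
 tappet 177.13333333333333 232.88333333333333 [0.4776 0.3547 0.034 ] 120 [0.4777 0.3548 0.0338]
 green [0.4112 0.3331 0.034 ]
side 303 nest median 317.93150684931504 226.45205479452054
 ell 318.1062316894531 226.07872009277344 (10.47948169708252, 16.987852096557617)
 nest world [0.5751 0.0049 0.022 ] stand [-0.0016 -0.0906  0.022 ]
 depth-based [0.5748 0.0033 0.0207] [0.575  0.0044 0.0194] 129
 tappet 270.2048780487805 354.6048780487805 [0.4757 0.357  0.034 ] 205 [0.4763 0.3563 0.0328]
 green [0.5177 0.3004 0.034 ]
 green [0.4481 0.2837 0.034 ]
 green [0.4089 0.3346 0.034 ]
```

```bash
python3 -m crank '[[[0,-4.76,0],[0,0,0]],[[0,-4.76,0],[0,0,0]],[[0,-4.76,0],[0,0,0]],[[0,-4.76,0],[0,0,0]],[[0,-4.76,0],[0,0,0]]]' 6.5 40 >/dev/null; python3 -m crank '[[[0,0,4],[0,0,0]],[[0,0,4],[0,0,0]],[[0,0,4],[0,0,0]],[[0,0,4],[0,0,0]],[[0,0,0],[0,0,0]]]';python3 -m crank '[[[0,0,0],[0,0,0]],[[0,0,0],[0,0,0]]]' >/dev/null; python3 -c "
from h import *
print(st().round(3)); o=monitor.get_obs(); T=S@(np.array([.4767,.3559,.011])-o['tcp_pos']);print(T*100,'tool cm',(T*[1,-1,-1]*100).round(2))"
```

```text
clock: 14.1
tcp_pos: [0.4709, 0.3517, 0.0758]
orientation: [3.126, 0.229, -0.016]
contact_force: [-0.6, -0.7, -0.7]
grip_width: 0.0649
gripper_force: 0.0
14.3 tcp_s mm [-48.2 271.5  83.9] F_s [-0. -0. -0.] M [-0.04  0.01  0.04] grip 64.8 0.0
[[ 1.    -0.001  0.002]
 [-0.001 -1.     0.002]
 [ 0.002 -0.002 -1.   ]]
[ 0.07421322 -0.05278827 -7.29298062] tool cm [0.07 0.05 7.29]
```

```bash
python3 -m crank '[[[0.07,0.05,3],[0,0,0]],[[0,0,2.5],[0,0,0]],[[0,0,1.2],[0,0,0]],[[0,0,0.8],[0,0,0]],[[0,0,0],[0,0,0]]]' >/dev/null; python3 -m crank '[[[0,0,0],[0,0,0]],[[0,0,0],[0,0,0]],[[0,0,0],[0,0,0]],[[0,0,0],[0,0,0]],[[0,0,0],[0,0,0]]]' 2.6 40;python3 -m crank '[[[0,0,0],[0,0,0]],[[0,0,0],[0,0,0]]]' >/dev/null; python3 - <<'E'
from h import *
st()
o=monitor.get_obs();print(o["tcp_pos"])
p,d=optics.grab_frame("side");cv2.imwrite("pics/s3.png",cv2.resize(p[290:390,200:350,::-1],(750,500),interpolation=cv2.INTER_CUBIC))
E
```

```text
clock: 15.3
tcp_pos: [0.4763, 0.3554, 0.0083]
orientation: [-3.132, -0.229, -0.002]
contact_force: [-1.1, -1.0, 6.3]
grip_width: 0.0288
gripper_force: 39.3
15.5 tcp_s mm [-47.9 270.6   8.3] F_s [-1.8 -0.7  6.4] M [-0.18  0.27 -0.02] grip 28.7 39.3
[0.47631827 0.35544114 0.00827812]
```

View pics/s3.png

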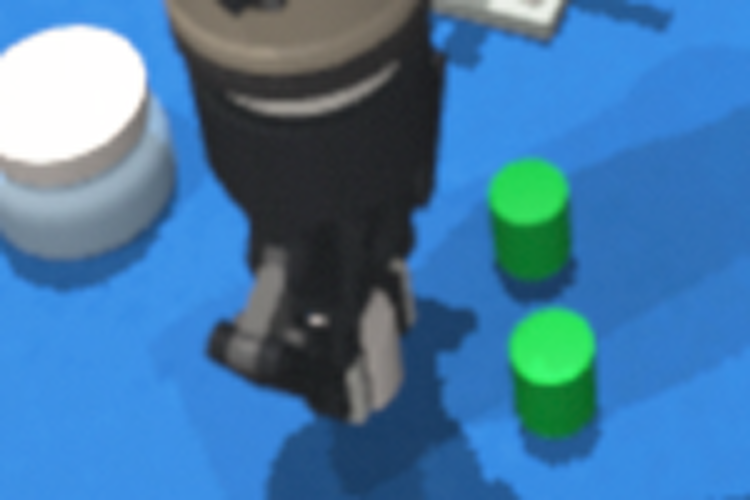

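```bash
python3 -m crank '[[[0,0,-1],[0,0,0]],[[0,0,-3],[0,0,0]],[[0,0,-4.5],[0,0,0]],[[0,0,-4.5],[0,0,0]],[[0,0,-4.5],[0,0,0]]]' - 50; python3 -m crank '[[[0,0,-4.5],[0,0,0]],[[0,0,-2.5],[0,0,0]],[[0,3,0],[0,0,0]],[[0,4.5,0],[0,0,0]],[[0,4.5,0],[0,0,0]]]'; python3 -m crank '[[[0,4.5,0],[0,0,0]],[[0,4.5,0],[0,0,0]],[[0,4.5,0],[0,0,0]],[[1,4.5,0],[0,0,0]],[[1.5,4,0],[0,0,0]]]' ; python3 -m crank '[[[1.5,2.2,0],[0,0,0]],[[0.75,0.1,0],[0,0,0]],[[0,0,0],[0,0,0]],[[0,0,0],[0,0,0]]]'; python3 -c "
from h import *
print(st().round(3)); o=monitor.get_obs(); T=S@(np.array([.5765,.0035,.025])-o['tcp_pos']);print('tool cm',(T*[1,-1,-1]*100).round(2))"
```

```text
clock: 16.05
tcp_pos: [0.4753, 0.3547, 0.1844]
orientation: [-3.133, -0.229, -0.0]
contact_force: [1.5, 0.7, -0.8]
grip_width: 0.0284
gripper_force: 49.4
clock: 16.55
tcp_pos: [0.4928, 0.2353, 0.2529]
orientation: [-3.133, -0.232, -0.001]
contact_force: [1.2, 0.3, -0.7]
grip_width: 0.0286
gripper_force: 49.5
clock: 17.05
tcp_pos: [0.5494, 0.0196, 0.253]
orientation: [3.133, 0.228, 0.001]
contact_force: [0.2, 1.1, -0.6]
grip_width: 0.0284
gripper_force: 49.5
clock: 17.45
tcp_pos: [0.5747, 0.0044, 0.2521]
orientation: [-3.132, -0.232, 0.001]
contact_force: [-0.2, 0.5, -1.2]
grip_width: 0.0285
gripper_force: 49.5
17.45 tcp_s mm [ -2.  -91.1 252.1] F_s [-0.1  0.5 -1.2] M [-0.03  0.02 -0.03] grip 28.5 49.5
[[ 1.     0.001 -0.   ]
 [ 0.001 -1.     0.001]
 [-0.    -0.001 -1.   ]]
tool cm [ 0.16  0.11 22.71]
```

```bash
python3 -m crank '[[[0.16,0.11,4.5],[0,0,0]],[[0,0,4.5],[0,0,0]],[[0,0,4.5],[0,0,0]],[[0,0,3.5],[0,0,0]],[[0,0,2.5],[0,0,0]]]' >/dev/null; python3 -m crank '[[[0,0,1.2],[0,0,0]],[[0,0,0],[0,0,0]],[[0,0,0],[0,0,0]]]'; python3 - <<'E'
from h import *
print(st().round(3)); o=monitor.get_obs(); T=S@(np.array([.5765,.0035,.025])-o['tcp_pos']);print('tool cm',(T*[1,-1,-1]*100).round(2))
p,d=optics.grab_frame("side");cv2.imwrite("pics/s4.png",cv2.resize(p[180:260,270:370,::-1],(750,600),interpolation=cv2.INTER_CUBIC))
E
```

```text
clock: 18.25
tcp_pos: [0.5779, 0.0026, 0.0462]
orientation: [-3.133, -0.23, -0.003]
contact_force: [-0.5, -0.1, -0.8]
grip_width: 0.0284
gripper_force: 49.5
18.25 tcp_s mm [  0.8 -93.3  46.2] F_s [-0.6 -0.1 -0.8] M [ 0.05 -0.02 -0.03] grip 28.4 49.5
[[ 1.    -0.     0.002]
 [-0.    -1.     0.   ]
 [ 0.002 -0.    -1.   ]]
tool cm [-0.12 -0.11  2.12]
```

View pics/s4.png

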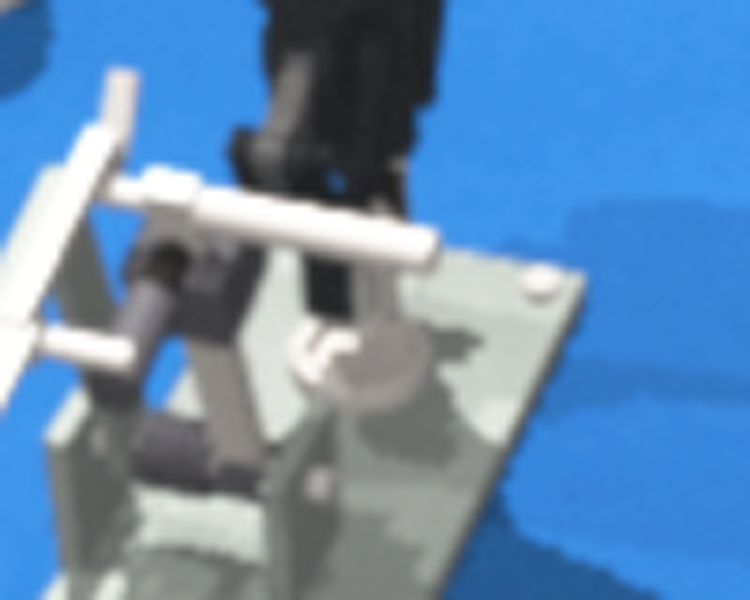

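```bash
python3 -m crank '[[[-0.1,-0.1,0.6],[0,0,0]],[[0,0,0.4],[0,0,0]],[[0,0,0],[0,0,0]],[[0,0,0],[0,0,0]]]'>/dev/null; python3 -c "
from h import *
st()"; for i in 1 2 3; do python3 -m crank '[[[0,0,0.25],[0,0,0]],[[0,0,0],[0,0,0]]]' >/dev/null; python3 -c "
from h import *
st()";done
```

```text
18.7 tcp_s mm [ -1.  -93.   35.1] F_s [-0.3  0.1 -0.7] M [ 0.02 -0.04 -0.01] grip 28.3 49.5
18.9 tcp_s mm [ -1.1 -93.1  32.3] F_s [ 0.2  0.2 -0.6] M [ 0.04  0.02 -0.03] grip 28.2 49.5
19.1 tcp_s mm [ -1.2 -93.   29.7] F_s [-0.2 -0.3 -0.3] M [ 0.03  0.01 -0.06] grip 28.0 49.5
19.3 tcp_s mm [ -1.2 -93.   27.2] F_s [ 0.9  0.5 -1. ] M [-0.02  0.01 -0.01] grip 28.5 49.5
```

```bash
for i in 1 2 3; do python3 -m crank '[[[0,0,0.13],[0,0,0]],[[0,0,0],[0,0,0]]]' >/dev/null; python3 -c "
from h import *
st()";done
```

```text
19.5 tcp_s mm [ -1.1 -93.   26.1] F_s [ 0.2  1.3 -1.1] M [-0.02  0.03  0.07] grip 28.2 49.5
19.7 tcp_s mm [ -1.1 -93.   24.8] F_s [ 0.4 -0.1 -0.8] M [-0.02 -0.    0.04] grip 28.5 49.5
19.9 tcp_s mm [ -0.9 -93.   24.3] F_s [-2.4 -0.4  7.1] M [0.04 0.52 0.01] grip 28.3 50.3
```

```bash
python3 -m crank '[[[0,0,0],[0,0,0]],[[0,0,0],[0,0,0]],[[0,0,0],[0,0,0]],[[0,0,0],[0,0,0]]]' 5 >/dev/null; python3 -c "
from h import *
st()"; python3 -m crank '[[[0,0,-1],[0,0,0]],[[0,0,-3],[0,0,0]],[[0,0,-4],[0,0,0]],[[0,0,-4],[0,0,0]],[[0,4,-4],[0,0,0]]]'>/dev/null; python3 -m crank '[[[0,4.5,-1],[0,0,0]],[[0,4.5,0],[0,0,0]],[[0,4.5,0],[0,0,0]],[[0,0,0],[0,0,0]],[[0,0,0],[0,0,0]]]' ; python3 - <<'E'
from h import *
q=[]
for n in("top","side"):
    p,d=optics.grab_frame(n);P=pts(n,d);X=(P-A)@S.T
    m=(np.hypot(X[...,0],X[...,1]+.093)<.022)&(P[...,2]>.035)&(P[...,2]<.06)
    print(n,m.sum(),X[m].mean(0).round(4),X[m].std(0).round(4))
    b=m&(P[...,2]>.040);G=np.c_[X[b][:,:2],np.ones(b.sum())];print(" plane",np.linalg.lstsq(G,X[b][:,2],rcond=None)[0].round(3))
    q.append(p)
cv2.imwrite("pics/s5.png",np.hstack([cv2.resize(q[1][160:310,230:380,::-1],(400,400),interpolation=cv2.INTER_CUBIC),cv2.resize(q[0][130:260,230:360,::-1],(400,400),interpolation=cv2.INTER_CUBIC)]))
E
```

```text
20.3 tcp_s mm [ -1.  -93.   23.5] F_s [ 0.2 -0.2 -0.1] M [0.03 0.01 0.01] grip 49.6 0.0
clock: 21.3
tcp_pos: [0.6005, -0.1672, 0.1893]
orientation: [3.134, 0.224, 0.0]
contact_force: [0.1, 0.9, 0.6]
grip_width: 0.05
gripper_force: 0.0
top 125 [-0.0006 -0.0923  0.0493] [0.0078 0.0075 0.0031]
 plane [0.075 0.027 0.052]
side 116 [-0.0025 -0.0864  0.0454] [0.0081 0.0069 0.0043]
 plane [ 0.005 -0.146  0.034]
```

View pics/s5.png

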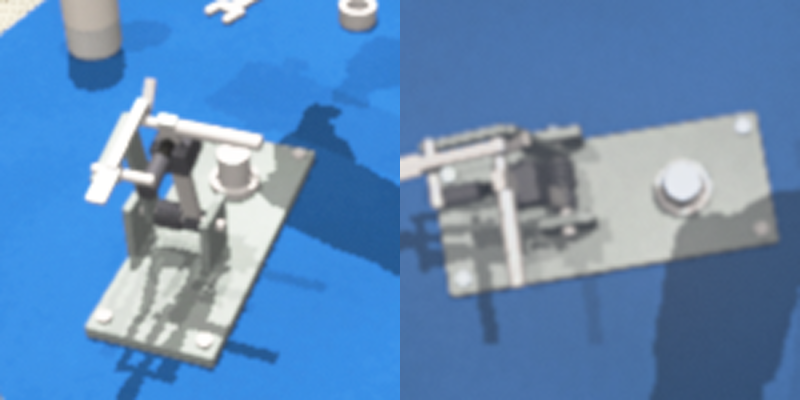

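The tappet stands upright inside the rim (left (237,170), right (683,187)), with its top at about 50 mm. The hammer is still cocked.

```bash
python3 -c "
from h import *
print(r.hand_in())"
```

```text
the job is handed in; nothing more can be done
None
```

I handed the job in after about 21 s of robot time. The hammer hangs cocked on its catch without having snapped, and the tappet stands upright on the nest floor (top at about 50 mm, as expected). I estimate the buffer was pressed in 2 to 3 mm, from a rise of about 9 N at the handle. I kept clear of the ring, retainer and jar, but did not measure them again at the end.

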